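Hang the cassette spacer on the free peg

TASK

Take the navy cassette spacer out of its slotted stand and hang it by its slot on the one free peg of the oak rail, behind the peg's round knob end, hanging straight down and at rest. Leave the torch and the clip box hanging on their pegs, and the ceramic insulator and the bakelite knob where they are.

Things in the scene. Friction and masses are not known exactly. Their poses are not given: they have to be found in the camera images.
- spacer: Navy plastic plate, loose, about 180 g, 12 mm thick (own x), 100 wide (own y), 150 tall (own z, up), the same from either side. Origin: centre of its lower edge. A slot 44 wide, 34 tall goes through it along own x, 88 to 122 above the lower edge, leaving a solid bar 28 tall along the top. Starts standing in the stand, lower edge 10 above the shelf.
- spacer_slot (a point): Centre of the spacer's slot, 105 above its lower edge and 45 below its top edge; axes as the spacer's.
- rack: Plywood stand fixed to the shelf, 64 x 120 (own x, y), origin at the centre of its underside. A groove 15 wide along own y, 45 deep, floor 10 and wall tops 55 above the shelf, holds the spacer upright; the spacer lifts straight out.
- rail: Oak peg rail, fixed: beam 400 mm long (own y), 22 thick, 60 tall, top 245 above the shelf, on posts and feet behind it. Origin at shelf level under the middle of the beam's front face; own -x points out of that face, the way the pegs stand. Three pegs at own y = -130, 0, 130, all 215 above the shelf; which one is free varies.
- peg_free: The free peg: turned oak, fixed, 14 mm in diameter with a ball end 20 in diameter, 92 long overall. Origin on its axis at the beam's front face, 215 above the shelf. It stands out along own -x and rises 0.12 rad towards its end; own z is up. The hung spacer's slot centre rests 10 below the peg's axis.
- peg_free_end (a point): Centre of the ball end of the free peg, 82 along its axis from the beam's face.
- torch: Aluminium torch, 120 long, 32 in diameter, hanging lens down by a steel wire loop on one of the other pegs, 45 out from the beam. Origin at the centre of its lower end, 160 below the wire resting on the peg. Loose: leave it hanging.
- clip_box: Open zinc clip box 36 x 56 x 46 tall, hanging by a wire bail on the third peg, 45 out from the beam. Origin at the centre of its underside, 85 below the wire resting on the peg. Loose: leave it hanging.
- insulator: White ceramic insulator, ribbed, 40 in diameter, 52 tall, standing loose on the shelf; origin at the centre of its underside.
- knob: Dark brown bakelite knob, 38 in diameter, 28 tall, standing loose on the shelf; origin at the centre of its underside.
Things that resemble listed ones, but are neither listed nor needed, are in the scene too. Leave any orange, red or yellow look-alike of the spacer alone.

How it is judged:
At the end, for the whole second after the job is handed in: The free peg passes through the spacer's slot: the slot's centre lies between the beam's face and 70 mm out from it, within 20 mm sideways of the peg and from 30 mm below to 12 mm above the peg's root; the spacer hangs within 0.3 rad of upright and is at rest (under 0.03 m/s and 0.3 rad/s) (x of spacer_slot in the frame of peg_free between -0.07 and 0 m and y of spacer_slot in the frame of peg_free between -0.02 and 0.02 m and z of spacer_slot in the frame of peg_free between -0.03 and 0.012 m and angle between spacer's own z axis and vertical below 0.3 rad and linear speed of spacer below 0.03 m/s and angular speed of spacer below 0.3 rad/s); the robot touches nothing.
It fails at once if the torch is moved more than 40 mm (distance of torch from where it was at the start of the episode above 0.04 m).
It fails at once if the clip box is moved more than 40 mm (distance of clip_box from where it was at the start of the episode above 0.04 m).
It fails at once if the ceramic insulator is moved more than 40 mm (distance of insulator from where it was at the start of the episode above 0.04 m).
It fails at once if the bakelite knob is moved more than 40 mm (distance of knob from where it was at the start of the episode above 0.04 m).
It also fails if it takes over 40 s, if anything falls off the work surface, if the arm or the gripper's body presses on something with over 40 N, if the wrist force passes 120 N, or if a joint passes its speed limit or range.

ROBOT

A 6-joint arm with a two-finger parallel gripper is mounted at the origin on the work surface. World frame = base frame: x ahead of the robot, y to its left, z up, the work surface at z = 0. Lengths are in m, angles in rad, forces in N, time in s.
With the tool pointing down it reaches from about 0.25 to 0.775 m from the base axis. Payload 4 kg.
Tool frame: the origin (TCP) lies midway between the tips of the shut fingers; the grasp point (between the pads) lies 19 mm behind it; z points along the fingers, y is the line along which they close (so a half turn about z gives the same grasp; the last joint's range is limited). The gripper opens to 94 mm and grips with 3 to 60 N. Pads are 16 mm wide; open, the fingers measure 119 mm over their backs; the gripper's body (75 mm by 177 mm) begins 78 mm behind the grasp point.
Start: joints at [-0.103, 0.087, 1.371, -0, 1.684, -0.103], TCP at [0.55, -0, 0.206] pointing down, gripper open.
Joint ranges: [-3.1, 3.1], [-0.76, 2.03], [0.27, 2.55], [-1.08, 4.22], [0.17, 2.65], [-2.57, 2.57]. Speed limits (rad/s): [2.79, 2.79, 3.14, 3.14, 3.14, 3.14].

INTERFACE

Orientations are given as [roll, pitch, yaw] about the fixed x, y, z axes, in that order (R = Rz(yaw) Ry(pitch) Rx(roll)).
In Python, from bench import robot gives the robot as it stands. The module is installed in compiled form; this text tells all that it offers.
- The arm moves only by the tool arm_command, never from a script. Its argument "targets" is a list of rows, each a list of 4 numbers: the shift along the world's x, y, z as a fraction of full scale, then the turn about the world's z as a fraction of full scale. A call has 1 to 8 rows; each row is the pose to reach, as a shift and turn from the pose commanded when the call began; what a row does not reach only later rows make up. Full scale, the value 1, is 0.5 m for a shift and 120 degrees for a turn. A row lasts 1/12 s, in which the tool goes at most 41.7 mm and 7.16 degrees, less where a joint would pass 70% of its speed; a pose out of reach is approached as far as the arm can. A call with a number of a shift or a turn outside -1 to 1 is refused whole. A call with a gripper value outside its range is refused whole. "claw" is the closure, from 0 (fully open) to 1 (shut), set as the call begins (left out, the last holds). The fingers move at their own pace and stop on an object; the grip force is fixed at half the most. Time passes only in rows, so rows that repeat a pose let the fingers close. It gives the time, the measured TCP pose, the force, the opening and the grip force at its end, in the units of the state.
- robot.get_obs(): the state, without advancing time (a new reading comes with each control period).
- robot.snapshot(name): name is "scene" or "side" or "wrist"; returns the picture (400x640x3 uint8, red, green, blue); there is no depth.
- robot.camera_info(name): a dict with "vfov" (degrees; the focal length in pixels is half the picture's height over the tangent of half this angle, whatever the lens; pixels are square), "cx", "cy" (the principal point, pixels), "extrinsics" (4x4, takes a point from camera to world coordinates); the wrist camera has in their place "T_tool_cam" (4x4, takes a point from camera to tool coordinates, whose origin is the TCP and whose axes are the flange's). Camera axes: x right, y up, looking along -z (the intrinsics and any distortion apply to the point x, -y, -z); pixel columns grow to the right and rows downward; lengths in m; the calibration is good to about 2 mm. A picture is of the moment at which its call begins: read the wrist's pose just before it. camera_info takes no time and is no camera call.
- robot.close_job(): hands the job in; it is judged then, once.
The state is a dict: "time": time; "joint_positions": joint angles; "qvel": joint speeds; "joint_torque": joint torques, N m; "tool_pos": TCP position; "ee_rot": TCP orientation; "wrist_force": force on the tool from outside, world axes, zero at the start; "wrist_torque": the same for the moment, N m; "width": finger opening in m; "finger_force": force on a finger pad.
Only numpy, scipy, OpenCV 4.12 (cv2) and the standard library are available. Lean on these libraries where they do the work, as an engineer would, in place of code of your own. Each camera call takes 0.05 s, during which the arm holds its last target. There are 200 camera calls.

## Working session

There is one attempt and no reset: what is moved stays moved. The work goes in short steps, Python scripts to look and compute and a tool call to move; the robot and the scene stay as the last step left them, time stands still between calls to the robot, and variables do not carry over. Pictures are saved under pics/ and viewed, at most 10 in all, crops included, and the job is handed in when it is done.

Besides the shell and the picture viewer there is one more tool, called after ">>>" as a command line: name --pt "numbers of a row" for each row, then --argument value for the rest. arm_command: Moves the arm, as the interface text tells. Shift numbers are shares of 0.5 m and turn numbers shares of 120 degrees, none past 1 either way. Its arguments: {"type":"object","properties":{"targets":{"type":"array"},"claw":{"type":"number"}},"required":["targets"]}

```bash
mkdir -p pics; python3 - <<'E'
from bench import robot
import cv2,numpy as np
np.set_printoptions(precision=4,suppress=True)
o=robot.get_obs();print(o['tool_pos'],o['ee_rot'],o['width'],o['time'])
for n in("scene","side","wrist"):
    im=robot.snapshot(n);cv2.imwrite(f"pics/{n}0.png",im[:,:,::-1]);print(n,robot.camera_info(n))
E
```

```text
[0.5495 0.     0.2043] [-3.1394 -0.0002  1.5708] 0.09415988559493939 0.0
scene {'vfov': 45.398141902302555, 'cx': 319.260904456829, 'cy': 201.61820186254653, 'extrinsics': array([[ 0.2337, -0.7977,  0.556 ,  1.256 ],
       [ 0.9722,  0.1851, -0.1431, -0.2371],
       [ 0.0112,  0.574 ,  0.8188,  1.1654],
       [ 0.    ,  0.    ,  0.    ,  1.    ]])}
side {'vfov': 48.30195837624619, 'cx': 320.37145712771513, 'cy': 195.9967013617669, 'extrinsics': array([[ 0.9408,  0.2273, -0.2516,  0.2876],
       [-0.339 ,  0.6179, -0.7094, -0.8424],
       [-0.0057,  0.7527,  0.6584,  0.8981],
       [ 0.    ,  0.    ,  0.    ,  1.    ]])}
wrist {'vfov': 66.55723488491178, 'cx': 315.0727224973356, 'cy': 195.7879326205775, 'T_tool_cam': array([[-0.0006,  0.96  ,  0.2801,  0.0814],
       [ 1.    ,  0.0007, -0.0005,  0.0003],
       [-0.0007,  0.2801, -0.96  , -0.18  ],
       [ 0.    ,  0.    ,  0.    ,  1.    ]])}
```

View pics/scene0.png

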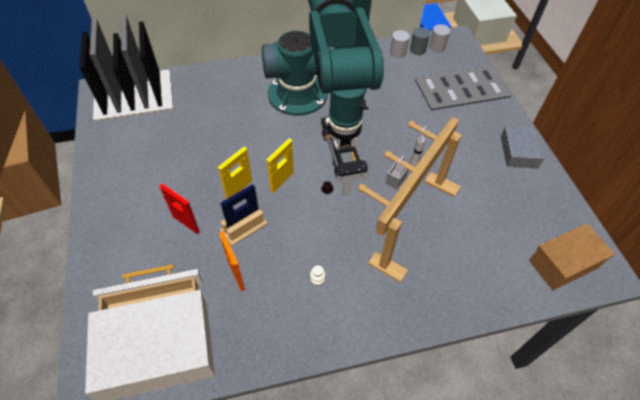

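View pics/side0.png

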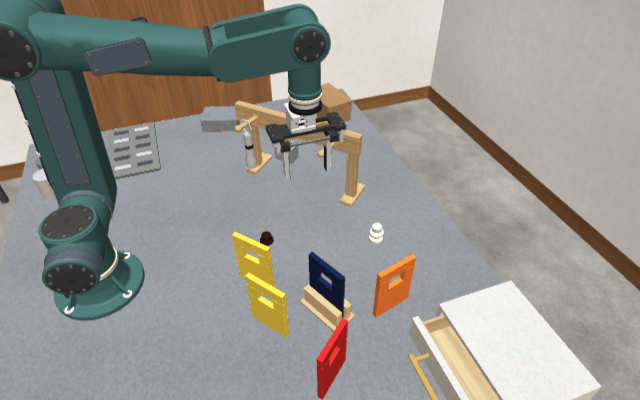

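The scene view shows the navy spacer in its stand at about (240,207). The rail runs from (455,125) to (385,225), and the free peg is the near one, with its ball at (362,190). The side view has the spacer at (326,280), and the gripper hides part of the rail. I'll enlarge these areas.

```bash
python3 - <<'E'
import cv2,numpy as np
a=cv2.imread('pics/scene0.png');b=cv2.imread('pics/side0.png')
def c(im,x,y,w,h,s):return cv2.resize(im[y:y+h,x:x+w],None,fx=s,fy=s,interpolation=cv2.INTER_CUBIC)
# left: rail (scene), right: rail (side), bottom: spacers
top=np.hstack([c(a,345,110,130,120,3),c(b,230,90,136,120,3)])
bot=np.hstack([c(a,210,175,80,72,5),c(b,290,250,79,72,5)])
W=min(top.shape[1],800);bot=cv2.copyMakeBorder(bot,0,0,0,max(0,top.shape[1]-bot.shape[1]),0)
top=cv2.copyMakeBorder(top,0,0,0,max(0,bot.shape[1]-top.shape[1]),0)[:240*2];o=np.vstack([top[:240+0] if 0 else top,bot[:240]]) 
o=o[:, :800];cv2.imwrite('pics/c1.png',o);print(o.shape)
E
```

```text
(600, 798, 3)
```

View pics/c1.png

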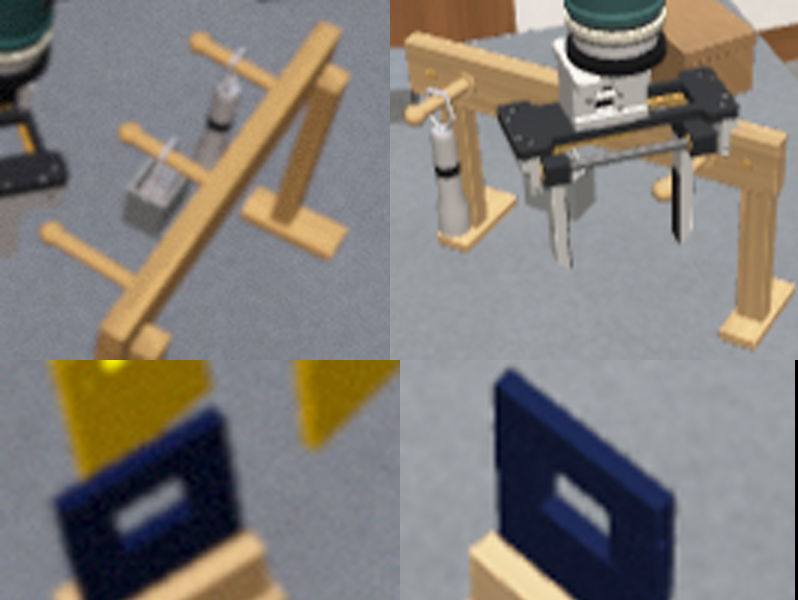

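View pics/wrist0.png

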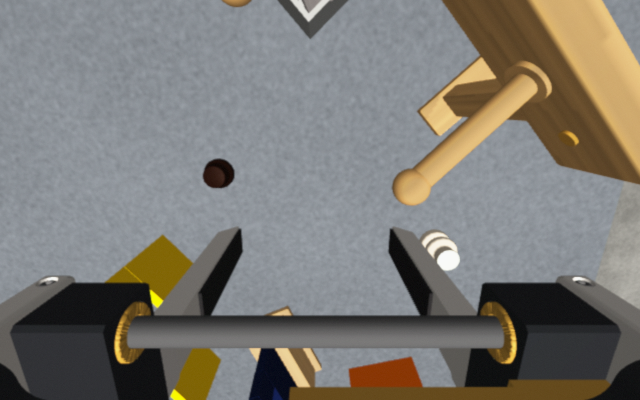

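The crops put the peg balls at scene (361,187), (388,154) and (412,124). In the wrist view the free peg's ball is at (411,187) and its root at about (527,83). The spacer's top edge in the scene view runs from about (222,274) to (254,257) in crop scale, and I'll convert that below.

```bash
cat > h.py <<'E'
from bench import robot
import numpy as np,cv2
from scipy.spatial.transform import Rotation as R
np.set_printoptions(precision=4,suppress=True)
def ext(n,o=None):
    i=robot.camera_info(n)
    if n!="wrist":return i,i["extrinsics"]
    T=np.eye(4);T[:3,:3]=R.from_euler('xyz',o['ee_rot']).as_matrix();T[:3,3]=o['tool_pos']
    return i,T@i["T_tool_cam"]
def ray(n,u,v,o=None):
    i,T=ext(n,o);f=200/np.tan(np.radians(i["vfov"]/2))
    d=T[:3,:3]@np.array([(u-i["cx"])/f,-(v-i["cy"])/f,-1]);return T[:3,3],d
def onz(n,u,v,z,o=None):
    p,d=ray(n,u,v,o);return p+d*(z-p[2])/d[2]
def tri(*rs):
    A=np.zeros((3,3));b=np.zeros(3)
    for p,d in rs:
        d=d/np.linalg.norm(d);M=np.eye(3)-np.outer(d,d);A+=M;b+=M@p
    return np.linalg.solve(A,b)
E
python3 - <<'E'
from h import *
o=robot.get_obs()
S=[onz("scene",345+x/3,110+y/3,.2248) for x,y in((48,232),(130,132),(200,42))]
print("balls scene",*S,[np.linalg.norm(S[i+1]-S[i]) for i in(0,1)])
print("ball wrist",onz("wrist",411,187,.2248,o),"side",onz("side",321.3,153.3,.2248))
print("tri",tri(ray("scene",361,187.3),ray("wrist",411,187,o)))
print("root wrist",onz("wrist",527,83,.215,o))
for p in((57,497),(218,408)):print("sp scene",onz("scene",210+p[0]/5,175+(p[1]-360)/5,.16))
for p in((510,370),(672,492)):print("sp side",onz("side",290+(p[0]-400)/5,250+(p[1]-360)/5,.16))
print("knob",onz("wrist",219,173,.028,o),"insul",onz("wrist",445,256,.052,o))
E
```

```text
balls scene [0.5988 0.0372 0.2248] [0.5114 0.1366 0.2248] [0.4235 0.2323 0.2248] [np.float64(0.13241047557461622), np.float64(0.1299031882229643)]
ball wrist [0.6019 0.0397 0.2248] side [0.6038 0.0392 0.2248]
tri [0.6007 0.0384 0.2262]
root wrist [0.6608 0.0933 0.215 ]
sp scene [ 0.5191 -0.3059  0.16  ]
sp scene [ 0.4812 -0.2168  0.16  ]
sp side [ 0.4891 -0.2168  0.16  ]
sp side [ 0.5305 -0.3038  0.16  ]
knob [0.4351 0.0058 0.028 ] insul [ 0.7064 -0.0913  0.052 ]
```

Both views and the rail geometry agree. The free peg's ball is at (0.602, 0.039), the peg points inward at 42°, and the spacer is at about (0.505, -0.261) with its normal at 24°. I'll move above the spacer and refine with the wrist camera.

>>> arm_command --pt "-0.09 -0.522 0 0.2" --pt "-0.09 -0.522 0 0.2" --pt "-0.09 -0.522 0 0.2" --pt "-0.09 -0.522 0 0.2" --pt "-0.09 -0.522 0 0.2" --pt "-0.09 -0.522 0 0.2" --pt "-0.09 -0.522 0 0.2" --pt "-0.09 -0.522 0 0.2"

```text
time: 0.82
tool_pos: [0.5033, -0.266, 0.2044]
ee_rot: [-3.139, 0.001, 1.983]
wrist_force: [0.7, 0.4, 0.6]
width: 0.0942
finger_force: 0.0
```

>>> arm_command --pt "0 0 0.0 0" --pt "0 0 0.0 0"

```text
time: 0.98
tool_pos: [0.505, -0.2603, 0.2051]
ee_rot: [3.141, -0.001, 1.99]
wrist_force: [-0.1, 0.7, 0.1]
width: 0.0939
finger_force: 0.0
```

```bash
python3 - <<'E'
from h import *
o=robot.get_obs();print(o['time'],o['tool_pos'],o['ee_rot'])
im=robot.snapshot("wrist");cv2.imwrite("pics/w1.png",im[:,:,::-1])
hsv=cv2.cvtColor(im,cv2.COLOR_RGB2HSV)
m=cv2.inRange(hsv,(108,120,20),(130,255,255))
print(m.sum()/255)
c=max(cv2.findContours(m,0,2)[0],key=cv2.contourArea);print(cv2.boundingRect(c),cv2.minAreaRect(c))
print(cv2.approxPolyDP(c,3,True)[:,0].tolist())
E
```

```text
0.9833 [ 0.505  -0.2603  0.2051] [ 3.1415 -0.0013  1.9898]
1714.0
(307, 137, 14, 135) ((313.4999694824219, 203.99996948242188), (12.999998092651367, 133.99996948242188), 0.0)
[[311, 137], [307, 151], [308, 271], [320, 271], [317, 137]]
```

View pics/w1.png

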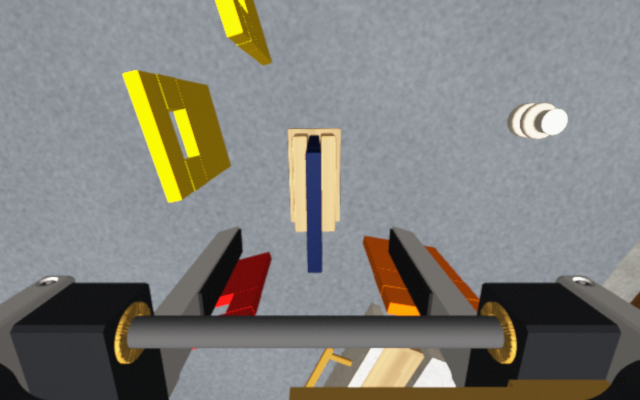

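The wrist view shows the navy top face between columns 307 and 321 and rows 152 to 271, almost centred. The red and orange plates flank the grasp, at (240,290) and (385,270), so I'll check clearance and narrow the opening.

```bash
python3 - <<'E'
from h import *
o=robot.get_obs()
a=onz("wrist",314.2,151.5,.16,o);b=onz("wrist",314.2,271.5,.16,o);c=(a+b)/2
t=o['tool_pos'];print(a,b,c,np.linalg.norm(a-b),np.degrees(np.arctan2(*(a-b)[1::-1])),np.degrees(o['ee_rot'][2]))
print("red/orange nearest",*[onz("wrist",u,v,z,o)-c for u,v in((270,253),(364,238)) for z in(0,.15)])
print("shift",(c-t)/.5)
E
```

```text
[ 0.4846 -0.2148  0.16  ] [ 0.5251 -0.3057  0.16  ] [ 0.5049 -0.2603  0.16  ] 0.09957294318154715 113.98771555433464 114.06687373772004
red/orange nearest [-0.0103 -0.1293 -0.16  ] [-0.019 -0.05  -0.01 ] [ 0.0992 -0.0557 -0.16  ] [ 0.0479 -0.005  -0.01  ]
shift [-0.0007 -0.0008 -0.0907]
```

Aligned to within 1 mm and 0.1°. Next I narrow the gripper, then descend.

>>> arm_command --pt "0 0 0 0" --pt "0 0 0 0" --pt "0 0 0 0" --pt "0 0 0 0" --pt "0 0 -0.04 0" --pt "0 0 -0.08 0" --pt "0 0 -0.11 0" --pt "0 0 -0.136 0" --claw 0.55

```text
time: 1.7
tool_pos: [0.5047, -0.2604, 0.1361]
ee_rot: [-3.141, -0.001, 1.99]
wrist_force: [-0.3, -0.1, 0.3]
width: 0.0445
finger_force: 0.0
```

>>> arm_command --pt "0 0 0 0" --pt "0 0 0 0" --pt "0 0 0 0"

```text
time: 1.95
tool_pos: [0.5055, -0.2612, 0.1386]
ee_rot: [3.141, 0.001, 1.99]
wrist_force: [-0.9, 0.4, -0.1]
width: 0.0422
finger_force: 0.0
```

>>> arm_command --pt "0 0 0 0" --pt "0 0 0 0" --pt "0 0 0 0" --pt "0 0 0 0" --pt "0 0 0 0" --pt "0 0 0 0" --claw 1

```text
time: 2.45
tool_pos: [0.5049, -0.2612, 0.1378]
ee_rot: [-3.141, 0.0, 1.99]
wrist_force: [-0.8, -0.8, 0.3]
width: 0.0114
finger_force: 30.0
```

>>> arm_command --pt "0 0 0.02 0" --pt "0 0 0.05 0" --pt "0 0 0.08 0" --pt "0 0 0.12 0" --pt "0 0 0.16 0" --pt "0 0 0.19 0" --pt "0 0 0.21 0" --pt "0 0 0.22 0"

```text
time: 3.12
tool_pos: [0.5055, -0.2613, 0.2495]
ee_rot: [3.14, 0.002, 1.99]
wrist_force: [-0.5, -0.7, -1.8]
width: 0.0117
finger_force: 30.0
```

>>> arm_command --pt "0 0 0 0" --pt "0 0 0 0"

```text
time: 3.28
tool_pos: [0.5048, -0.2608, 0.2468]
ee_rot: [-3.141, -0.001, 1.99]
wrist_force: [-0.7, 0.1, -2.1]
width: 0.0117
finger_force: 30.0
```

>>> arm_command --pt "0 0 0.07 0" --pt "0.01 0.05 0.1 0.02" --pt "0.024 0.115 0.1 0.04" --pt "0.038 0.185 0.1 0.06" --pt "0.052 0.255 0.1 0.08" --pt "0.067 0.325 0.1 0.1" --pt "0.081 0.395 0.1 0.125" --pt "0.094 0.455 0.1 0.15"

```text
time: 3.95
tool_pos: [0.5516, -0.0311, 0.2958]
ee_rot: [-3.14, -0.003, 2.307]
wrist_force: [-0.3, -0.4, -2.0]
width: 0.0121
finger_force: 30.0
```

>>> arm_command --pt "0.007 0.035 0 0" --pt "0.014 0.068 -0.02 0" --pt "0.014 0.068 -0.05 0" --pt "0.014 0.068 -0.08 0" --pt "0.014 0.068 -0.1 0" --pt "0.014 0.068 -0.1 0" --pt "0.014 0.068 -0.1 0" --pt "0.014 0.068 -0.1 0"

```text
time: 4.62
tool_pos: [0.5592, 0.0002, 0.248]
ee_rot: [3.141, 0.0, 2.303]
wrist_force: [-0.3, 0.5, -1.4]
width: 0.0116
finger_force: 30.0
```

```bash
python3 - <<'E'
from h import *
o=robot.get_obs();print(o['time'],o['tool_pos'],o['ee_rot'],o['width'])
ims={}
for n in("scene","side","wrist"):
    ims[n]=robot.snapshot(n)[:,:,::-1];cv2.imwrite(f"pics/{n}2.png",ims[n])
a=cv2.resize(ims["scene"][110:250,300:440],None,fx=2.8,fy=2.8,interpolation=2);b=cv2.resize(ims["side"][90:230,230:370],None,fx=2.8,fy=2.8,interpolation=2)
cv2.imwrite("pics/c2.png",np.hstack([a,b]))
E
```

```text
4.6167 [0.5592 0.0002 0.248 ] [3.1411 0.0004 2.3033] 0.011558939846364427
```

View pics/c2.png

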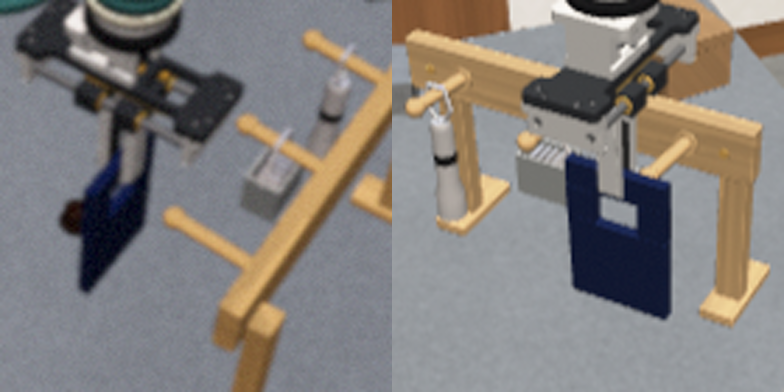

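View pics/wrist2.png

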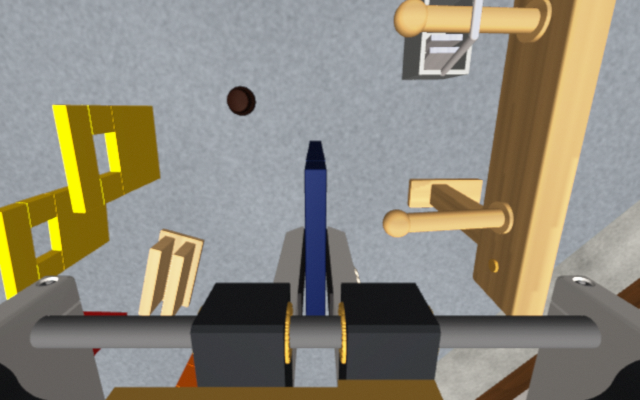

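The spacer hangs squarely in the grip in front of the peg, with its slot visible in the side crop at (618,212). In the wrist view the ball is at (397,223), the peg root at (505,217) and the spacer's end at (315.5,168). I'll recompute the lateral offset.

```bash
python3 - <<'E'
from h import *
o=robot.get_obs();t=o['tool_pos']
b=onz("wrist",397,223,.2248,o);r=onz("wrist",505,217,.215,o);b2=onz("wrist",411,18,.2248,o)
sb=onz("scene",300+174/2.8,110+216/2.8,.2248)
print(b,r,b2,"scene",sb,np.linalg.norm(b-b2))
d=b2-b;ang=np.degrees(np.arctan2(d[1],d[0]));print("rail ang",ang,"peg",np.degrees(np.arctan2(*(r-b)[1::-1])),"tool x",np.degrees(o['ee_rot'][2]))
e=onz("wrist",315.5,168,t[2]+.022,o)
n=np.array([np.cos(np.radians(ang-90)),np.sin(np.radians(ang-90)),0]);l=np.array([-n[1],n[0],0])
print("normal",n,"tcp rel ball n,l",(t-b)@n,(t-b)@l,"plate end rel tcp",(e-t)@n,(e-t)@l)
print("tri",tri(ray("wrist",397,223,o),ray("scene",300+174/2.8,110+216/2.8),ray("side",321.5,154)))
E
```

```text
[0.6024 0.0404 0.2248] [0.6636 0.0966 0.215 ] [0.5139 0.1365 0.2248] scene [0.5989 0.0401 0.2248] 0.13066372669872162
rail ang 132.6280585988125 peg 42.5495037647221 tool x 131.97333243143595
normal [0.7358 0.6772 0.    ] tcp rel ball n,l -0.058764502851479175 -0.000550961632482171 plate end rel tcp 0.0008177450335660903 0.0503351500761763
tri [0.602  0.0392 0.2252]
```

>>> arm_command --pt "0.016 0.015 0 0.002" --pt "0.034 0.032 0 0.004" --pt "0.052 0.048 0 0.004" --pt "0.07 0.065 0 0.004" --pt "0.088 0.081 0 0.004" --pt "0.106 0.098 0 0.004" --pt "0.124 0.115 0 0.004" --pt "0.14 0.13 0 0.004"

```text
time: 5.43
tool_pos: [0.6302, 0.0671, 0.2469]
ee_rot: [-3.141, -0.001, 2.313]
wrist_force: [0.2, -0.6, -2.0]
width: 0.012
finger_force: 30.0
```

>>> arm_command --pt "0 0 0 0" --pt "0 0 0 0" --pt "0 0 -0.01 0" --pt "0 0 -0.018 0" --pt "0 0 -0.022 0" --pt "0 0 -0.022 0" --pt "0 0 -0.022 0"

```text
time: 6.02
tool_pos: [0.6286, 0.0651, 0.2362]
ee_rot: [-3.141, -0.0, 2.312]
wrist_force: [0.2, -0.3, -1.9]
width: 0.0118
finger_force: 30.0
```

```bash
python3 - <<'E'
from h import *
o=robot.get_obs();print(o['time'],o['tool_pos'],o['ee_rot'],o['width'],o['wrist_force'])
a,b=[robot.snapshot(n)[:,:,::-1] for n in("scene","side")]
a=cv2.resize(a[110:250,300:440],None,fx=2.8,fy=2.8,interpolation=2);b=cv2.resize(b[90:230,230:370],None,fx=2.8,fy=2.8,interpolation=2)
cv2.imwrite("pics/c3.png",np.hstack([a,b]))
E
```

```text
6.0167 [0.6286 0.0651 0.2362] [-3.1412 -0.0003  2.3117] 0.011762151619482197 [ 0.1795 -0.349  -1.8821]
```

View pics/c3.png

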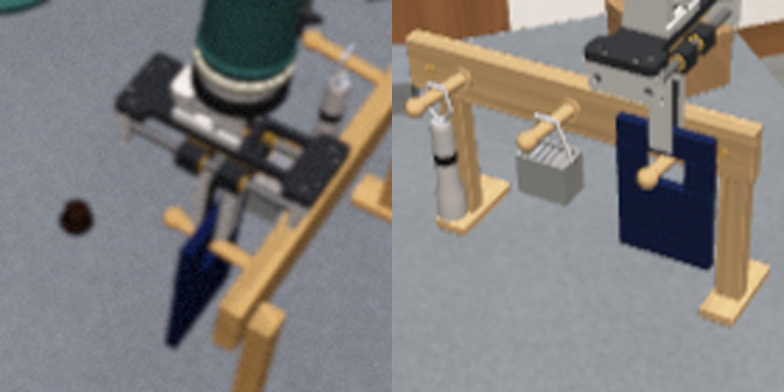

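The peg passes through the slot, with the ball in front of the plate at side crop (650,178). I'll lower the last few millimetres and release.

>>> arm_command --pt "0 0 -0.002 0" --pt "0 0 -0.004 0" --pt "0 0 -0.005 0" --pt "0 0 -0.005 0"

```text
time: 6.45
tool_pos: [0.629, 0.0655, 0.2339]
ee_rot: [-3.142, -0.0, 2.312]
wrist_force: [-0.7, -0.9, -2.4]
width: 0.0117
finger_force: 30.0
```

>>> arm_command --pt "0 0 0 0" --pt "0 0 0 0" --pt "0 0 0 0" --pt "0 0 0 0" --pt "0 0 0 0" --pt "0 0 0 0" --claw 0.7

```text
time: 6.95
tool_pos: [0.6291, 0.0655, 0.2342]
ee_rot: [3.141, 0.0, 2.312]
wrist_force: [-0.3, 0.5, 0.6]
width: 0.0282
finger_force: 0.0
```

>>> arm_command --pt "0 0 0.01 0" --pt "0 0 0.03 0" --pt "0 0 0.06 0" --pt "0 0 0.1 0" --pt "0 0 0.14 0" --pt "0 0 0.18 0" --pt "0 0 0.2 0" --pt "0 0 0.2 0"

```text
time: 7.62
tool_pos: [0.6299, 0.0655, 0.339]
ee_rot: [3.136, 0.005, 2.312]
wrist_force: [0.3, -0.0, 0.4]
width: 0.0281
finger_force: 0.0
```

>>> arm_command --pt "-0.06 -0.06 0 0" --pt "-0.12 -0.12 0 0" --pt "-0.2 -0.2 0 0" --pt "-0.2 -0.2 0 0" --pt "-0.2 -0.2 0 0" --pt "-0.2 -0.2 0 0" --pt "-0.2 -0.2 0 0" --pt "-0.2 -0.2 0 0"

```text
time: 8.28
tool_pos: [0.5297, -0.0337, 0.3333]
ee_rot: [-3.141, -0.001, 2.314]
wrist_force: [0.7, 0.2, 0.3]
width: 0.028
finger_force: 0.0
```

>>> arm_command --pt "0 0 0 0" --pt "0 0 0 0" --pt "0 0 0 0" --pt "0 0 0 0" --pt "0 0 0 0" --pt "0 0 0 0" --pt "0 0 0 0" --pt "0 0 0 0"

```text
time: 8.95
tool_pos: [0.529, -0.0345, 0.3341]
ee_rot: [3.141, 0.0, 2.312]
wrist_force: [0.0, 0.8, 0.3]
width: 0.0284
finger_force: 0.0
```

```bash
python3 - <<'E'
from h import *
ims=[]
for k in range(2):
    im=[robot.snapshot(n)[:,:,::-1] for n in("scene","side")];ims.append(im)
    if k==0:
        for _ in range(8):robot.snapshot("scene")
print([np.abs(x.astype(int)-y).mean().round(2) for x,y in zip(*ims)])
a,b=im
a=cv2.resize(a[110:250,300:440],None,fx=2.8,fy=2.8,interpolation=2);b=cv2.resize(b[90:230,230:370],None,fx=2.8,fy=2.8,interpolation=2)
cv2.imwrite("pics/c4.png",np.hstack([a,b]));print(robot.get_obs()['time'])
E
```

```text
[np.float64(2.74), np.float64(0.49)]
9.55
```

View pics/c4.png

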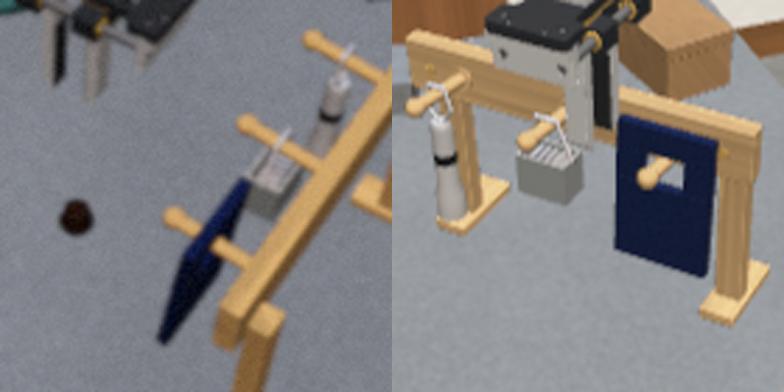

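The spacer hangs on the peg behind the ball, slightly tilted, and the torch and box are still in place. It may still be swaying, so I'll wait and check for motion.

```bash
python3 - <<'E'
from h import *
def m():
    hs=cv2.cvtColor(robot.snapshot("side"),cv2.COLOR_RGB2HSV)[100:200,300:350]
    M=cv2.moments(cv2.inRange(hs,(105,110,15),(130,255,255)),True)
    return [round(M['m10']/M['m00'],2),round(M['m01']/M['m00'],2),round(.5*np.arctan2(2*M['mu11'],M['mu20']-M['mu02']),3)]
for k in range(100):
    v=m()
    if k<8 or k>90:print(k,v)
print(robot.get_obs()['time'])
E
```

```text
0 [26.78, 60.18, np.float64(1.41)]
1 [26.78, 60.18, np.float64(1.41)]
2 [26.78, 60.18, np.float64(1.41)]
3 [26.78, 60.17, np.float64(1.409)]
4 [26.78, 60.17, np.float64(1.408)]
5 [26.77, 60.18, np.float64(1.409)]
6 [26.8, 60.15, np.float64(1.407)]
7 [26.8, 60.2, np.float64(1.412)]
91 [26.77, 60.16, np.float64(1.411)]
92 [26.79, 60.17, np.float64(1.409)]
93 [26.78, 60.18, np.float64(1.41)]
94 [26.78, 60.18, np.float64(1.41)]
95 [26.77, 60.14, np.float64(1.41)]
96 [26.81, 60.19, np.float64(1.411)]
97 [26.77, 60.2, np.float64(1.408)]
98 [26.78, 60.15, np.float64(1.41)]
99 [26.79, 60.16, np.float64(1.408)]
14.55
```

The spacer is at rest and its tilt is only a few degrees, so I'm handing in.

```bash
python3 -c "
from bench import robot
print(robot.close_job())"
```

```text
the job is handed in; nothing more can be done
None
```

I hung the navy spacer by its slot on the free peg, behind the ball end, and handed the job in at about 14.6 s; it was at rest with a few degrees of tilt, and the torch, clip box, insulator and knob were not touched (no verdict was returned).

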